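# Lock a furniture rail in a wedge cramp

### The job

Push the dark wooden rail squarely back against the long fence of the cramping board, lay the loose wooden wedge in the gap on the rail's near side with its thin end first, and tap or push its thick end until the wedge locks tight and holds the rail on its own. Be firm but do not force it (a hard push with the fingertips, no hammering), then let go and leave the other things on the table where they are.

Things in the scene. Friction and masses are not known exactly. Their poses are not given: they have to be found in the camera images.
- board: Fixed plywood cramping board, 190 (x) x 380 (y) x 18 mm, flat on the table; origin at the centre of its underside. On its +x side stands a fence (see fence). On its -x side is a bolted cheek block, 15 mm high, 26 mm thick, y = -50 to +30 mm, whose inner face slants 1:8: the gap between rail and cheek narrows towards +y.
- fence (a point): Middle of the fence's face that takes the rail, at the board's top face: board x = +60 mm, y = 0, z = 18 mm; axes as the board's. The fence is fixed, 300 mm long in y, 28 mm high above the board, 26 mm thick.
- mouth (a point): Middle of the open (-y) end of the wedge gap, on the board's top face: board x = -4, y = -50, z = 18 mm; axes as the board's. With the rail on the fence the gap here is from x = -19 to +10 mm, but the cheek was bolted on by eye, give or take 2.5 mm, so the depth at which the wedge gets tight varies by 20 mm either way and must be felt. The wedge travels along +y.
- rail: Loose straight furniture rail of dark wood, 50 (x) x 240 (y) x 32 mm high, about 0.3 kg, lying on the board along y; origin at the centre of its underside. At the start it is about 12 mm off the fence and blocks the gap; on the fence its origin is at board x = +35 mm. It stands 17 mm higher than the cheek, slides with about 2 N, and is bruised if the wedge presses it too hard.
- wedge: Loose hardwood wedge lying on the table, 120 long (y), 36 mm high, 0.14 kg; origin on its underside at mid-length, where it is 27.5 mm thick (x = -13.5 to +14 mm). Nose (20 mm thick) at y = +60, butt (35 mm) at y = -60 mm. Its +x face is straight (x = +14 mm) and goes along the rail; its -x face slants 1:8 and goes along the cheek.
- butt (a point): Middle of the wedge's thick end face, 18 mm above its underside; the wedge is driven by pushing here along the gap. It slides with a few N until its nose is 50 to 95 mm past the mouth, then jams. Two or three taps or pushes of about 20 N there lock it tight, and it then stays by friction; keep below about 35 N.
- tin: Bystander: closed round tin, 68 mm across, 60 mm high; origin at the centre of its underside.
- mug: Bystander: white mug, 76 mm across, 90 mm high; origin at the centre of its underside.
- screwdriver: Bystander: screwdriver lying on the table along its own x; origin under its middle.
Mind the look-alikes: they are no part of the job. Several things have the shape of the rail; the one meant has the colours described above. Several things look just like the wedge: the one meant starts farthest from the robot's base.

How it is judged:
By the outcome, as a careful person would: the job done as asked, in the order asked, and still so for the second after the job is handed in, with the robot touching nothing.
It also fails if it takes over 70 s, if anything falls off the work surface, if the arm or the gripper's body presses on something with over 40 N, if the wrist force passes 120 N, or if a joint passes its speed limit or range.

### The arm

A 6-joint arm with a two-finger parallel gripper is mounted at the origin on the work surface. World frame = base frame: x ahead of the robot, y to its left, z up, the work surface at z = 0. Lengths are in m, angles in rad, forces in N, time in s.
With the tool pointing down it reaches from about 0.225 to 0.725 m from the base axis. Payload 3.1 kg.
Tool frame: the origin (TCP) lies at the very end of the fingers, on their centre line; the grasp point (between the pads) lies arm.grip_point_offset behind it (arm.grip_point_offset is the distance from the TCP to the grasp point, in m); x points along the fingers, z is the direction in which the jaws open and shut, and the axes are right-handed (so a half turn about x gives the same grasp; the last joint's range is limited). The gripper opens to 85 mm and grips with 20 to 120 N. Pads are 22 mm wide; open, the fingers measure 114 mm over their backs; the gripper's body (76 mm by 85 mm) begins 54 mm behind the grasp point. The pads swing forward as they close: fully open they stand 13 mm farther back than shut.
Start: joints at [-1.33, 0.048, 0.099, 1.622, 0, 1.443], TCP at [0.189, -0.49, 0.231] pointing down, gripper open.
Joint ranges: [-2.91, 2.91], [-0.99, 1.94], [-1.21, 1.42], [-2.12, 2.29], [-1.49, 1.47], [-3.14, 3.14]. Speed limits (rad/s): [2.79, 2.79, 3.14, 3.14, 3.14, 3.14].

### API

Orientations are given as a unit quaternion [w, x, y, z].
In Python, from cell import arm gives the robot as it stands. The module is installed in compiled form; this text tells all that it offers.
- The arm moves only by the shell command python3 -m handwheel 'ROWS' [FORCE]. ROWS is JSON, one flat list of numbers, 7 for each row, row after row: the shift along the tool's x, y, z in mm, then the turn, a rotation vector about the tool's x, y, z in degrees, then the opening in per cent of the stroke, from 0 (shut) to 100 (fully open). In form: [tx, ty, tz, ax, ay, az, claw, tx, ty, tz, ax, ay, az, claw, ...]. A call has 1 to 12 rows; each row shifts and turns the commanded pose from where the row before left it, along the tool's axes as they then stand; what a row does not reach is not made up. A row lasts 1/8 s, in which the tool goes at most 62.5 mm and 10.7 degrees, less where a joint would pass 70% of its speed; a pose out of reach is approached as far as the arm can. A call is refused whole if a number of a shift passes 62.5 or a number of a turn 10.7, either way. A call with a gripper value outside its range is refused whole. The fingers move at their own pace and stop on an object; FORCE is the grip in N (left out, the last holds). Time passes only in rows, so rows that do not move let the fingers close. It gives the time, the measured TCP pose, the force and the opening at its end, in the units of the state.
- arm.sense(): the state, without advancing time (a new reading comes with each control period).
- arm.capture(name): name is "scene" or "side" or "wrist"; returns a dict with "image" (420x560x3 uint8, red, green, blue), "mtx" (3x3 intrinsics, pixels), "k1" (the pictures are not rectified: a ray, as slopes to the right and down, at radius r is drawn at 1 + k1 r^2 times it, then the intrinsics apply), "world_from_camera" (4x4, takes a point from camera to world coordinates). Camera axes: x right, y down, z forward; pixel columns grow to the right and rows downward; lengths in m; the calibration is good to about 2 mm. A picture is of the moment at which its call begins. There is no depth.
- arm.job_done(): hands the job in, once; it reports no verdict.
The state is a dict: "t": time; "qpos": joint angles; "dq": joint speeds; "joint_torque": joint torques, N m; "position": TCP position; "tcp_rot": TCP orientation; "force": force on the tool from outside, world axes, zero at the start; "ft_torque": the same for the moment, N m; "grip_width": finger opening in m.
Only numpy, scipy, OpenCV 4.12 (cv2) and the standard library are available. Lean on these libraries where they do the work, as an engineer would, in place of code of your own. Each camera call takes 0.05 s, during which the arm holds its last target.

## Working session

There is one attempt and no reset: what is moved stays moved. The work goes in short steps, Python scripts to look and compute and a shell command to move; the robot and the scene stay as the last step left them, time stands still between calls to the robot, and variables do not carry over. Pictures are saved under pics/ and viewed, and the job is handed in when it is done.

```bash
mkdir -p pics; ls; python3 - <<'E'
from cell import arm
import cv2
s=arm.sense();print({k:(v if isinstance(v,float) else [round(float(x),4) for x in v] if hasattr(v,'__len__') else v) for k,v in s.items()},arm.grip_point_offset)
for n in ["scene","side","wrist"]:
    c=arm.capture(n);cv2.imwrite(f"pics/{n}0.png",c["image"][:,:,::-1]);print(n,c["mtx"].tolist(),c["k1"],c["world_from_camera"].round(4).tolist())
E
```

```text
pics
{'t': 0.0, 'qpos': [-1.3298, 0.0487, 0.0975, 1.622, -0.0, 1.443], 'dq': [0.0, -0.0007, 0.0001, -0.0006, -0.0003, 0.0004], 'joint_torque': [-0.0011, -33.8782, 32.0016, 0.0202, -0.0004, 0.0], 'position': [0.1891, -0.4891, 0.2301], 'tcp_rot': [0.5826, 0.4004, 0.5838, -0.3993], 'force': [0.1336, -0.0146, -0.3275], 'ft_torque': [0.029, 0.0243, -0.0047], 'grip_width': 0.08543185332992659} 0.0187
scene [[459.28808200816644, 0.0, 275.03776457256413], [0.0, 459.28808200816644, 208.31747831787004], [0.0, 0.0, 1.0]] -0.06705896897452875 [[0.8281, 0.3987, -0.394, 1.0307], [0.5602, -0.6138, 0.5562, -0.6995], [-0.0201, -0.6813, -0.7317, 1.0091], [0.0, 0.0, 0.0, 1.0]]
side [[489.99646377445384, 0.0, 282.17275129739073], [0.0, 489.99646377445384, 201.13868434893723], [0.0, 0.0, 1.0]] -0.1195416380938343 [[0.9452, -0.1827, 0.2705, 0.0637], [-0.3263, -0.5556, 0.7647, -1.1537], [0.0106, -0.8111, -0.5848, 0.9591], [0.0, 0.0, 0.0, 1.0]]
wrist [[321.1751282093131, 0.0, 281.9850711048131], [0.0, 321.1751282093131, 205.63654380884776], [0.0, 0.0, 1.0]] 0.0024881989869321884 [[0.3598, -0.8926, -0.2717, 0.2586], [-0.933, -0.3447, -0.1032, -0.4625], [-0.0016, 0.2906, -0.9568, 0.3724], [0.0, 0.0, 0.0, 1.0]]
```

View pics/scene0.png

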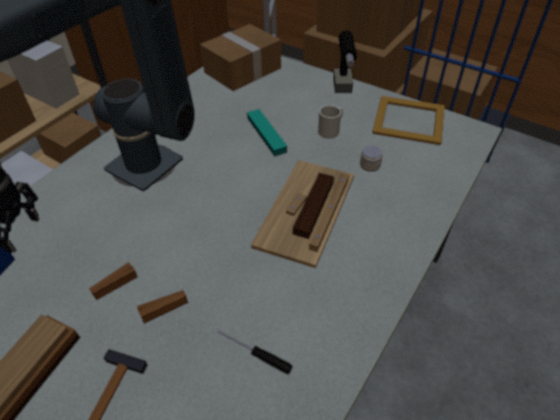

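View pics/side0.png

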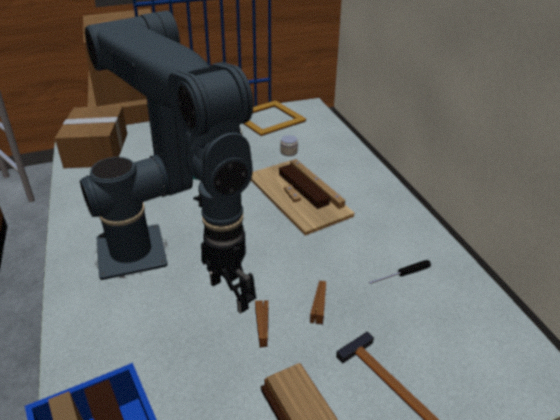

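View pics/wrist0.png

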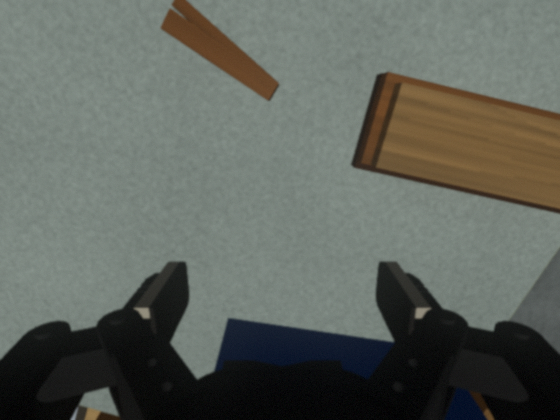

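The scene picture shows two wedge look-alikes at about (113,281) and (163,306). The dark rail is on the board at (314,205), the teal rail-shaped thing is at (266,131), and more rail-shaped pieces are in the blue bin at side (90,400). I'll measure these next and take a close crop.

```bash
cat > h.py <<'E'
from cell import arm
import numpy as np, cv2
def ray(c,uv):
    uv=np.atleast_2d(np.array(uv,float))
    n=cv2.undistortPoints(uv.reshape(-1,1,2),c["mtx"],np.array([c["k1"],0,0,0.])).reshape(-1,2)
    T=c["world_from_camera"]; d=np.c_[n,np.ones(len(n))]@T[:3,:3].T
    return T[:3,3],d
def onz(c,uv,z):
    o,d=ray(c,uv); return o+d*((z-o[2])/d[:,2])[:,None]
def proj(c,P):
    P=np.atleast_2d(np.array(P,float));T=np.linalg.inv(c["world_from_camera"])
    return cv2.projectPoints(P,cv2.Rodrigues(T[:3,:3])[0],T[:3,3],c["mtx"],np.array([c["k1"],0,0,0.]))[0].reshape(-1,2)
def crop(c,name,x0,y0,x1,y1,f):
    cv2.imwrite("pics/"+name,cv2.resize(c["image"][y0:y1,x0:x1,::-1],None,fx=f,fy=f,interpolation=cv2.INTER_CUBIC))
def st():
    s=arm.sense();r=lambda k,n=4:[round(float(x),n) for x in s[k]]
    print(round(s["t"],2),r("position"),r("tcp_rot"),"F",r("force",1),"w",round(s["grip_width"],4),"q",r("qpos",3))
E
python3 - <<'E'
from h import *
c=arm.capture("scene");s=arm.capture("side")
print(onz(c,[[113,281],[163,306]],.03).round(3),onz(s,[[262,320],[320,300]],.03).round(3))
crop(c,"c1.png",80,250,240,370,5)
crop(c,"c2.png",240,140,370,270,4.6)
crop(s,"s1.png",230,150,370,255,5.5)
crop(s,"s2.png",240,265,380,365,5.5)
E
```

```text
[[ 0.296 -0.396  0.03 ]
 [ 0.456 -0.377  0.03 ]] [[ 0.285 -0.392  0.03 ]
 [ 0.445 -0.376  0.03 ]]
```

View pics/c1.png

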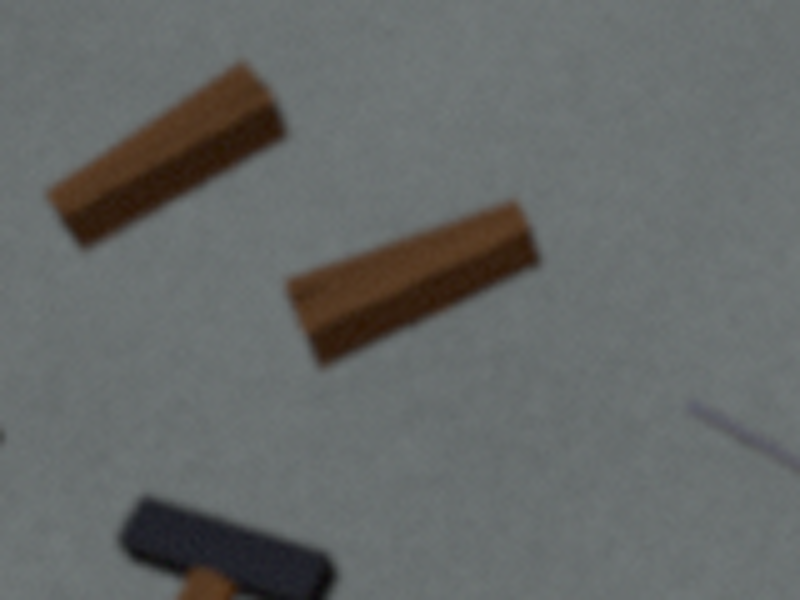

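View pics/c2.png

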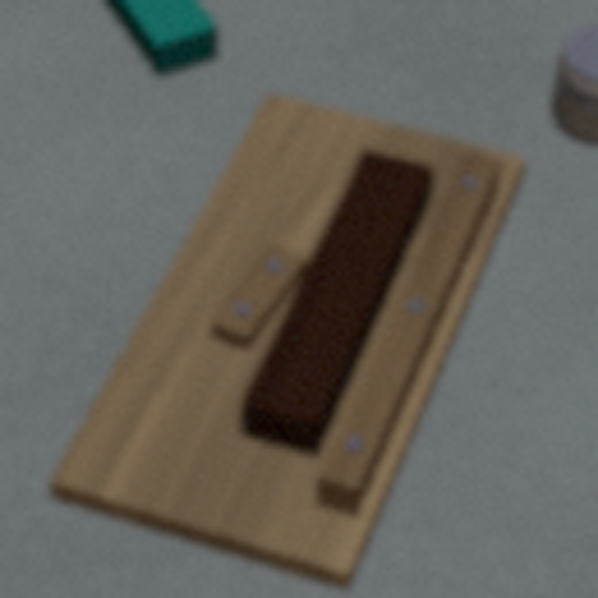

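View pics/s1.png

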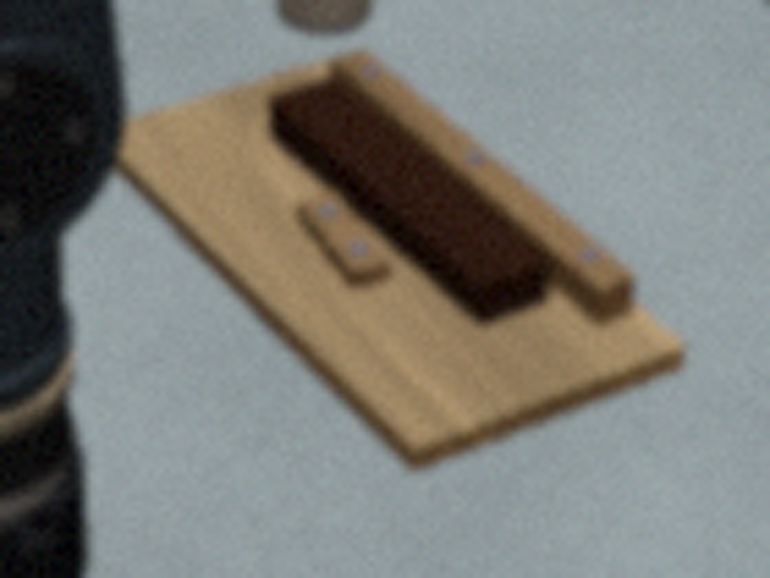

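View pics/s2.png

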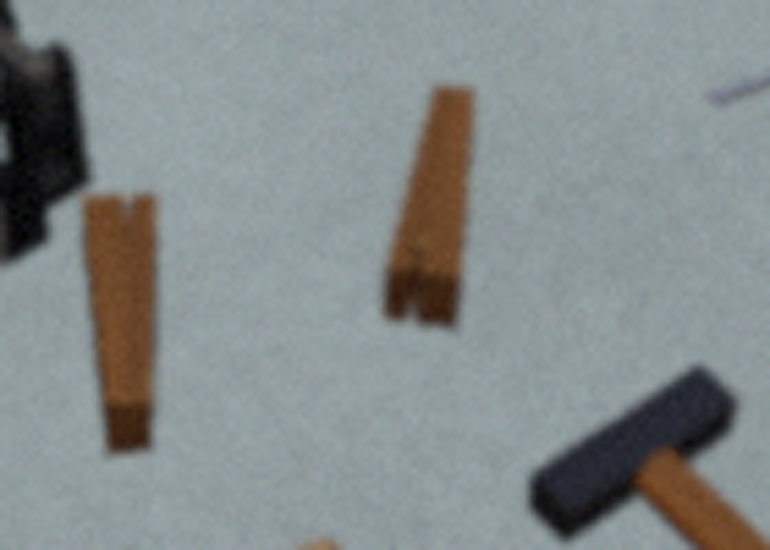

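```bash
cat > fit.py <<'E'
from h import *
def fit(M,W):
    M=np.array(M,float);W=np.array(W)[:,:2]
    mc,wc=M.mean(0),W.mean(0)
    z=((W-wc)@[1,1j])*np.conj((M-mc)@[1,1j])
    a=np.angle(z.sum());R=np.array([[np.cos(a),-np.sin(a)],[np.sin(a),np.cos(a)]])
    t=wc-R@mc;res=W-(M@R.T+t)
    return t.round(4),round(float(np.degrees(a)),2),(res*1000).round(1).tolist()
E
python3 - <<'E'
from fit import *
c=arm.capture("scene");s=arm.capture("side")
A=lambda p,f,o:(np.array(p,float)/f+np.array(o))
# board model: order far-left(-x,+y), (+x,+y), (+x,-y), (-x,-y)
B=[[-.095,.19],[.095,.19],[.095,-.19],[-.095,-.19]]
print(fit(B,onz(c,A([[270,95],[525,160],[348,580],[55,490]],4.6,[240,140]),.018)))
print(fit([B[0],B[2],B[3]],onz(s,A([[118,150],[683,350],[415,465]],5.5,[230,150]),.018)))
# rail top z=.05
R=[[-.025,.12],[.025,.12],[.025,-.12],[-.025,-.12]]
print('rail',fit(R,onz(c,A([[364,153],[432,165],[320,422],[247,408]],4.6,[240,140]),.05)))
print('rail',fit(R,onz(s,A([[272,100],[330,80],[547,270],[485,295]],5.5,[230,150]),.05)))
W=[[-.006,.06],[.014,.06],[.014,-.06],[-.021,-.06]]
print('wedge',fit(W,onz(c,A([[517,203],[528,235],[315,330],[288,284]],5,[80,250]),.036)))
print('wedge',fit(W,onz(s,A([[435,88],[474,90],[462,272],[388,268]],5.5,[240,265]),.036)))
# cheek top z=.033: 
print('cheek',onz(c,A([[287,245],[305,258],[247,340],[213,326]],4.6,[240,140]),.033).round(4).tolist())
# fence face lower corners (side, z=.046 top): 
print('fence',onz(c,A([[322,487],[360,488],[458,155],[495,170]],4.6,[240,140]),.046).round(4).tolist())
E
```

```text
(array([0.5739, 0.1056]), 12.11, [[1.5, 0.6], [-1.5, -1.6], [-3.1, 0.0], [3.2, 0.9]])
(array([0.5669, 0.0953]), 12.17, [[9.2, -14.5], [-4.8, 11.2], [-4.5, 3.3]])
rail (array([0.594 , 0.1168]), 13.29, [[3.3, -2.9], [-1.7, -0.0], [-4.1, 2.9], [2.5, -0.0]])
rail (array([0.5856, 0.1115]), 11.66, [[2.8, 0.6], [-2.8, 2.0], [-2.6, -0.6], [2.6, -2.0]])
wedge (array([ 0.4519, -0.3724]), -26.33, [[-1.2, -2.0], [-2.0, -4.1], [0.6, 5.4], [2.5, 0.7]])
wedge (array([ 0.4459, -0.3715]), -25.56, [[-0.6, -2.8], [-1.4, -1.5], [0.5, 3.3], [1.6, 1.0]])
cheek [[0.5392, 0.1381, 0.033], [0.5552, 0.1344, 0.033], [0.5623, 0.0535, 0.033], [0.538, 0.0519, 0.033]]
fence [[0.6666, -0.0297, 0.046], [0.6853, -0.0184, 0.046], [0.597, 0.2613, 0.046], [0.6246, 0.2617, 0.046]]
```

Candidates for the wedge:
- Scene (113,281): about 0.49 m from the base.
- Scene (163,306), side (320,300): about 0.59 m from the base. This is the farther one, so it is the target. The crop shows its butt facing −y and its nose facing +y.

Candidates for the rail:
- Dark brown on the board at scene (314,205): this is the one described.
- Teal at (266,131).
- Pieces in the bin.

Next I'll move up over the board for a close wrist view.

```bash
cat >> h.py <<'E'
from scipy.spatial.transform import Rotation as Ro
def tool():
    s=arm.sense();q=np.array(s["tcp_rot"]);R=Ro.from_quat(q[[1,2,3,0]]).as_matrix();return np.array(s["position"]),R
def plan(target,jaw):
    """target world TCP, jaw axis yaw deg (mod 180): shift in current tool axes [mm], turn about tool x and levelling"""
    p,R=tool()
    d=R.T@(np.array(target)-p)*1000
    z=R[:,2];cur=np.degrees(np.arctan2(z[1],z[0]))
    out=[]
    for j in (jaw,jaw+180):
        a=np.radians(j);zt=np.array([np.cos(a),np.sin(a),0]);xt=np.array([0,0,-1.]);Rt=np.c_[xt,np.cross(zt,xt),zt]
        out.append(np.degrees(Ro.from_matrix(R.T@Rt).as_rotvec()).round(2).tolist())
    print("tool x,y,z in world:",R.T.round(3).tolist(),"jawyaw",round(cur,1));print("shift(now axes)",d.round(1).tolist(),"rotvec options",out)
E
python3 - <<'E'
from h import *
st();plan([.50,-.02,.26],102.1);plan([.39,-.35,.231],-29.6)
E
```

```text
0.35 [0.1892, -0.4895, 0.231] [0.583, 0.4, 0.5834, -0.3997] F [-1.4, 0.1, -0.1] w 0.0852 q [-1.33, 0.048, 0.099, 1.622, -0.0, 1.443]
tool x,y,z in world: [[-0.0, 0.001, -1.0], [0.933, 0.36, 0.0], [0.36, -0.933, -0.001]] jawyaw -68.9
shift(now axes) [-28.8, 459.2, -326.0] rotvec options [[-170.97, 0.0, -0.05], [9.03, -0.04, -0.0]]
tool x,y,z in world: [[-0.0, 0.001, -1.0], [0.933, 0.36, 0.0], [0.36, -0.933, -0.001]] jawyaw -68.9
shift(now axes) [0.0, 237.6, -57.8] rotvec options [[-39.27, -0.03, -0.02], [140.73, -0.02, 0.04]]
```

```bash
python3 -m handwheel '[-3,46,-32,0,0,0,100,-3,46,-32,0,0,0,100,-3,46,-32,0,0,0,100,-3,46,-32,0,0,0,100,-3,46,-32,0,0,0,100,-3,46,-32,0,0,0,100,-3,46,-32,0,0,0,100,-3,46,-32,0,0,0,100,-3,46,-32,0,0,0,100,-3,46,-32,0,0,0,100,0,0,0,9,0,0,100,0,0,0,0,0,0,100]'
python3 - <<'E'
from h import *
st();c=arm.capture("wrist");cv2.imwrite("pics/w1.png",c["image"][:,:,::-1])
E
```

```text
t: 1.85
position: [0.5031, -0.0247, 0.2611]
tcp_rot: [0.551, 0.443, 0.551, -0.444]
force: [1.0, 0.3, 0.1]
grip_width: 0.0855
1.85 [0.5031, -0.0247, 0.2611] [0.5507, 0.4433, 0.5509, -0.4436] F [1.0, 0.3, 0.1] w 0.0855 q [-0.182, 0.003, 0.113, 1.681, -0.0, 2.744]
```

View pics/w1.png

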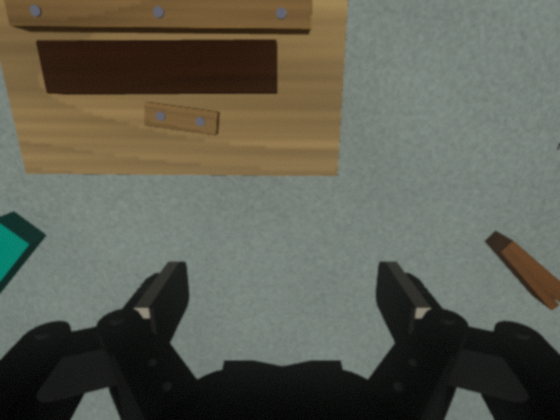

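```bash
python3 - <<'E'
from h import *
c=arm.capture("wrist");crop(c,"w1c.png",0,0,360,190,2.2)
E
```

```text
(no output)
```

View pics/w1c.png

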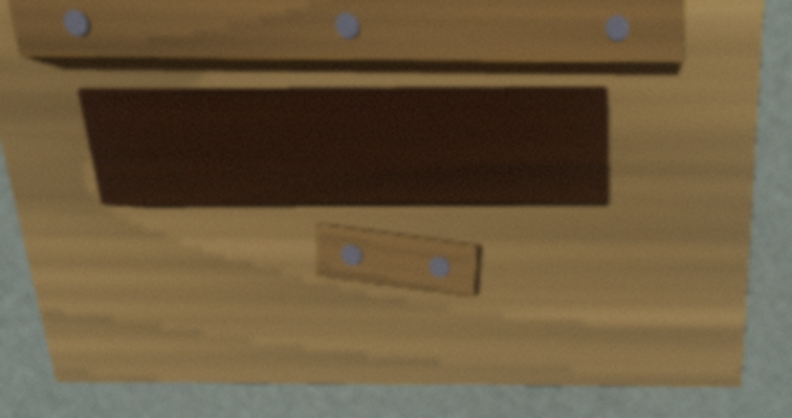

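```bash
python3 - <<'E'
from fit import *
c=arm.capture("wrist");A=lambda p:np.array(p,float)/2.2
print(c["world_from_camera"].round(3).tolist())
P=np.r_[onz(c,A([[57,380],[740,384]]),.018),onz(c,A([[65,68],[680,73]]),.018),onz(c,A([[22,57],[684,62]]),.046)]
M=[[-.095,.19],[-.095,-.19],[.06,.15],[.06,-.15],[.06,.15],[.06,-.15]]
t,a,r=fit(M,P);print(t,a,r)
R=np.array([[np.cos(np.radians(a)),-np.sin(np.radians(a))],[np.sin(np.radians(a)),np.cos(np.radians(a))]])
def b(p):return ((p[:,:2]-t)@R*1000).round(1).tolist()
print('cheek',b(onz(c,A([[318,224],[481,244],[318,275],[477,296]]),.033)))
print('rail top',b(onz(c,A([[79,88],[606,87],[608,178],[608,205],[102,205]]),.05)))
print('rail bot',b(onz(c,A([[608,205],[102,205]]),.018)))
E
```

```text
[[0.211, -0.935, -0.284, 0.576], [-0.977, -0.202, -0.062, -0.01], [0.001, 0.291, -0.957, 0.403], [0.0, 0.0, 0.0, 1.0]]
[0.5673 0.1124] 11.81 [[0.8, -0.9], [0.5, 1.9], [0.1, 0.2], [0.3, -0.0], [-0.9, -1.4], [-0.9, 0.1]]
cheek [[-11.6, 29.4], [-20.5, -51.4], [-36.3, 32.3], [-46.2, -48.0]]
rail top [[45.7, 123.2], [48.0, -114.5], [9.6, -115.4], [-2.3, -115.4], [-4.1, 123.2]]
rail bot [[-1.0, -114.9], [-2.9, 145.3]]
```

The wrist crop gives the board pose (0.567, 0.112), yaw 11.8°, with residuals under 2 mm. The rail's near face is at board x≈−3 and the cheek's mouth corner at x≈−20.5. I'll push the rail with the open fingers side by side along its length.

```bash
cat >> h.py <<'E'
BT=np.array([.5673,.1124]);BA=np.radians(11.81);BR=np.array([[np.cos(BA),-np.sin(BA)],[np.sin(BA),np.cos(BA)]])
def bw(x,y,z): return [*(BT+BR@np.array([x,y])/1000),z]
def tcpb():
    p,R=tool();print("TCP board mm",((p[:2]-BT)@BR*1000).round(1).tolist(),"z",round(p[2]*1000,1))
E
python3 - <<'E'
from h import *
plan(bw(-38,4,.10),-78.2)
E
```

```text
tool x,y,z in world: [[0.0, -0.0, -1.0], [0.977, 0.211, 0.0], [0.211, -0.977, 0.0]] jawyaw -77.8
shift(now axes) [161.4, 54.3, -125.9] rotvec options [[0.38, 0.01, -0.0], [-179.62, 0.0, 0.01]]
```

```bash
python3 -m handwheel '[40,13.5,-31.5,0,0,0,100,40,13.5,-31.5,0,0,0,100,40,13.5,-31.5,0,0,0,100,41,13.5,-31.5,0.4,0,0,100,0,0,0,0,0,0,100]'; python3 - <<'E'
from h import *
tcpb();plan(bw(-34,4,.028),-78.2);c=arm.capture("side");crop(c,"s3.png",200,110,400,260,4)
E
```

```text
t: 2.62
position: [0.5258, 0.1098, 0.0958]
tcp_rot: [0.547, 0.443, 0.551, -0.448]
force: [-0.3, -1.0, 0.0]
grip_width: 0.0855
TCP board mm [-41.2, 6.0] z 95.8
tool x,y,z in world: [[-0.009, -0.0, -1.0], [0.978, 0.206, -0.009], [0.206, -0.979, -0.001]] jawyaw -78.1
shift(now axes) [67.7, 7.7, 2.1] rotvec options [[0.09, -0.08, 0.49], [-179.9, -0.77, -0.13]]
```

View pics/s3.png

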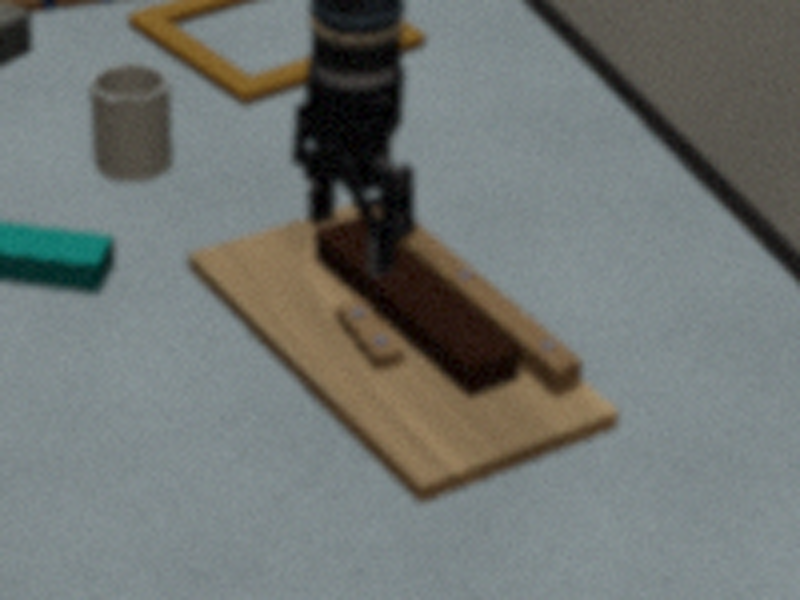

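```bash
python3 -m handwheel '[35,2,2,0,0,0,100,30,0,0,0,0,0,100,0,0,0,0,0,0,100]'; python3 - <<'E'
from h import *
tcpb();plan(bw(-14,4,.028),-78.2);c=arm.capture("wrist");cv2.imwrite("pics/w2.png",c["image"][:,:,::-1])
c=arm.capture("side");crop(c,"s4.png",240,140,360,230,6)
E
```

```text
t: 3.05
position: [0.5303, 0.106, 0.0345]
tcp_rot: [0.547, 0.446, 0.549, -0.448]
force: [-0.6, -0.2, 0.9]
grip_width: 0.0854
TCP board mm [-37.5, 1.3] z 34.5
tool x,y,z in world: [[-0.003, -0.001, -1.0], [0.979, 0.202, -0.003], [0.202, -0.979, -0.0]] jawyaw -78.4
shift(now axes) [6.4, 23.5, -2.8] rotvec options [[-0.16, -0.0, 0.18], [179.84, 0.29, 0.0]]
```

View pics/w2.png

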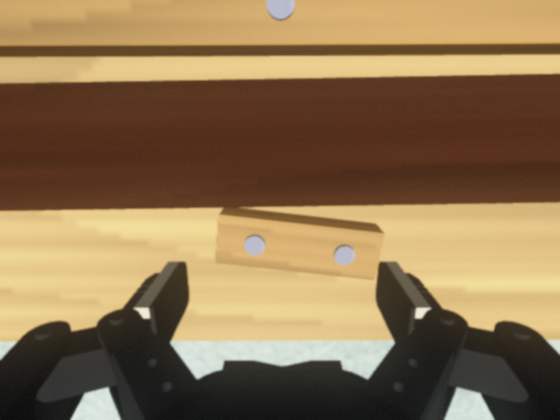

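View pics/s4.png

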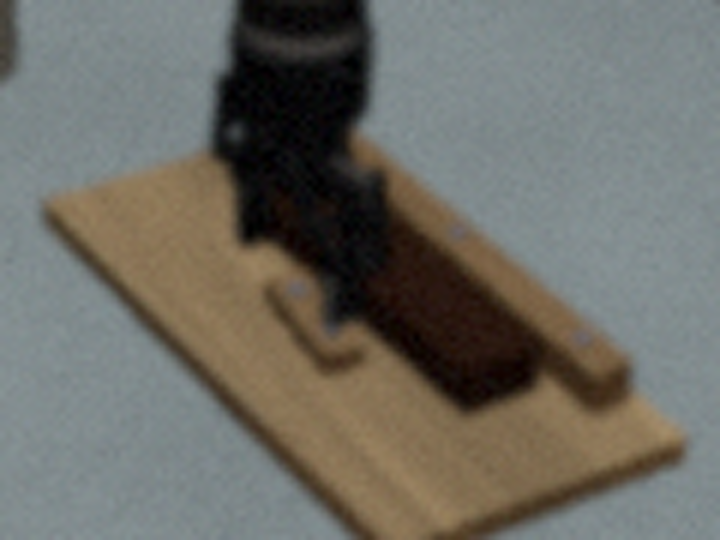

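```bash
python3 -m handwheel '[7,0,0,0,0,0,100,0,6,0,0,0,0,100,0,6,0,0,0,0,100,0,6,0,0,0,0,100]'; python3 - <<'E'
from h import *
tcpb();st()
E
python3 -m handwheel '[0,3,0,0,0,0,100,0,3,0,0,0,0,100]';python3 -m handwheel '[0,3,0,0,0,0,100]';python3 -m handwheel '[0,3,0,0,0,0,100]'; python3 - <<'E'
from h import *
tcpb();st()
E
```

```text
t: 3.65
position: [0.5501, 0.1115, 0.0287]
tcp_rot: [0.549, 0.446, 0.548, -0.446]
force: [-0.1, 0.8, -0.2]
grip_width: 0.0856
TCP board mm [-17.0, 2.6] z 28.7
3.65 [0.5501, 0.1115, 0.0287] [0.5487, 0.4464, 0.5483, -0.446] F [-0.1, 0.8, -0.2] w 0.0856 q [0.08, 0.193, -0.148, 1.228, -0.0, 3.017]
t: 3.9
position: [0.5543, 0.1125, 0.0281]
tcp_rot: [0.548, 0.446, 0.549, -0.447]
force: [-3.4, -0.3, 2.6]
grip_width: 0.0855
t: 4.03
position: [0.5573, 0.1131, 0.0281]
tcp_rot: [0.548, 0.446, 0.549, -0.447]
force: [-2.8, 0.4, 2.2]
grip_width: 0.0853
t: 4.15
position: [0.5607, 0.1137, 0.0281]
tcp_rot: [0.548, 0.446, 0.549, -0.447]
force: [-3.1, -0.7, 1.3]
grip_width: 0.0854
TCP board mm [-6.2, 2.6] z 28.1
4.15 [0.5607, 0.1137, 0.0281] [0.5482, 0.446, 0.5487, -0.4466] F [-3.1, -0.7, 1.3] w 0.0854 q [0.083, 0.223, -0.115, 1.234, -0.0, 3.02]
```

Sliding with 3 N, in contact since about −14. I'll continue to the fence.

```bash
python3 -m handwheel '[0,3,0,0,0,0,100]';for i in 1; do python3 -m handwheel '[0,2,0,0,0,0,100]'; done;python3 -m handwheel '[0,1,0,0,0,0,100]';python3 -m handwheel '[0,1,0,0,0,0,100]'
```

```text
t: 4.28
position: [0.5639, 0.1143, 0.0281]
tcp_rot: [0.548, 0.446, 0.549, -0.446]
force: [-1.7, -0.4, -0.1]
grip_width: 0.085
t: 4.4
position: [0.5651, 0.1144, 0.0281]
tcp_rot: [0.548, 0.445, 0.549, -0.447]
force: [-6.4, -1.8, 3.7]
grip_width: 0.0855
t: 4.53
position: [0.5651, 0.1144, 0.028]
tcp_rot: [0.548, 0.445, 0.549, -0.447]
force: [-7.9, -3.5, 4.6]
grip_width: 0.0856
t: 4.65
position: [0.5651, 0.1144, 0.028]
tcp_rot: [0.547, 0.444, 0.55, -0.448]
force: [-10.2, -2.5, 6.0]
grip_width: 0.0859
```

```bash
python3 -m handwheel '[0,2,0,0,0,0,100,0,0,0,0,0,0,100]'; python3 -m handwheel '[0,-10,0,0,0,0,100,0,-10,0,0,0,0,100,0,-6,0,0,0,0,100,-40,0,0,0,0,0,100,-50,0,0,0,0,0,100,-50,-20,0,0,0,0,100,-30,-30,0,0,0,0,100,0,0,0,0,0,0,100]'; python3 - <<'E'
from h import *
tcpb();c=arm.capture("wrist");cv2.imwrite("pics/w3.png",c["image"][:,:,::-1])
E
```

```text
t: 4.9
position: [0.565, 0.1144, 0.028]
tcp_rot: [0.546, 0.443, 0.551, -0.449]
force: [-12.4, -3.9, 8.5]
grip_width: 0.0858
t: 5.9
position: [0.4966, 0.1001, 0.2026]
tcp_rot: [0.551, 0.448, 0.546, -0.444]
force: [0.2, 0.1, 0.2]
grip_width: 0.0852
TCP board mm [-71.7, 2.5] z 202.6
```

View pics/w3.png

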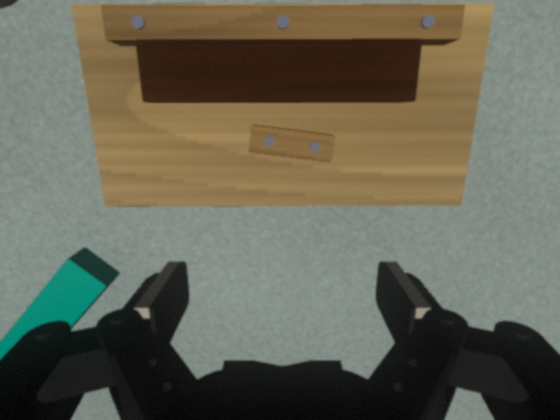

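The rail is now flush with the fence, with its edge at row ~40 parallel to the fence. I'll refine the board fit from this view and plan the move to the wedge.

```bash
python3 - <<'E'
from h import *
c=arm.capture("wrist");crop(c,"w3c.png",60,0,510,220,1.77)
plan([.40,-.33,.231],-29.6)
E
```

```text
tool x,y,z in world: [[0.002, 0.0, -1.0], [0.979, 0.203, 0.002], [0.203, -0.979, 0.0]] jawyaw -78.3
shift(now axes) [-32.8, -181.3, 401.7] rotvec options [[-48.68, 0.06, -0.1], [131.32, -0.13, -0.07]]
```

View pics/w3c.png

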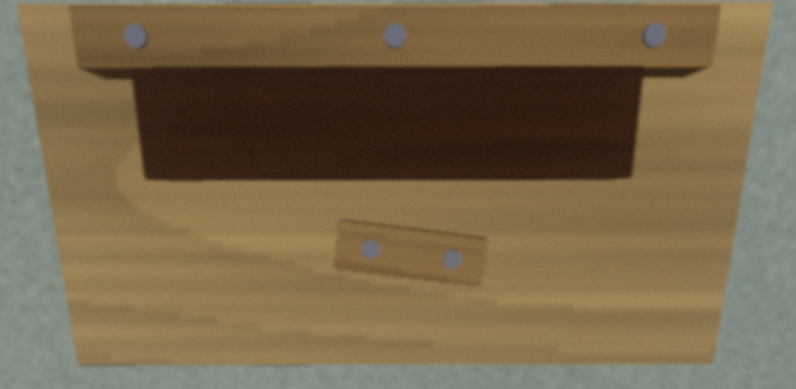

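```bash
python3 - <<'E'
from fit import *
c=arm.capture("wrist");A=lambda p:np.array(p,float)/1.77+[60,0]
P=np.r_[onz(c,A([[79,366],[713,362],[18,3],[772,3]]),.018),onz(c,A([[80,67],[712,67]]),.046)]
M=[[-.095,.19],[-.095,-.19],[.095,.19],[.095,-.19],[.06,.15],[.06,-.15]]
t,a,r=fit(M,P);print(t,a,r)
R=np.array([[np.cos(np.radians(a)),-np.sin(np.radians(a))],[np.sin(np.radians(a)),np.cos(np.radians(a))]])
def b(p):return ((p[:,:2]-t)@R*1000).round(1).tolist()
print('cheek',b(onz(c,A([[340,219],[488,238],[335,269],[481,286]]),.033)))
print('rail top',b(onz(c,A([[133,67],[643,67]]),.05)),'lower',b(onz(c,A([[145,180],[632,178]]),.018)))
E
```

```text
[0.5651 0.113 ] 11.83 [[1.1, -1.9], [1.6, 2.5], [-0.3, -2.7], [-2.2, 2.4], [0.7, -2.4], [-1.0, 2.0]]
cheek [[-9.4, 29.3], [-19.4, -48.9], [-35.5, 32.7], [-44.9, -46.3]]
rail top [[59.4, 121.1], [58.9, -114.0]] lower [[10.6, 135.2], [10.9, -127.6]]
```

```bash
sed -i 's/BT=np.array(\[.5673,.1124\])/BT=np.array([.5664,.1128])/' h.py; python3 -m handwheel '[-4,-22.5,50,0,0,0,100,-4,-22.5,50,0,0,0,100,-4,-22.5,50,0,0,0,100,-4,-22.5,50,0,0,0,100,-4,-22.5,50,0,0,0,100,-4,-22.5,50,0,0,0,100,-4,-22.5,50,0,0,0,100,-4,-22.5,50,0,0,0,100]'
python3 -m handwheel '[0,0,0,-9.75,0,0,100,0,0,0,-9.75,0,0,100,0,0,0,-9.75,0,0,100,0,0,0,-9.75,0,0,100,0,0,0,-9.75,0,0,100,0,0,0,0,0,0,100]'; python3 - <<'E'
from h import *
st();c=arm.capture("wrist");cv2.imwrite("pics/w4.png",c["image"][:,:,::-1])
E
```

```text
t: 7.05
position: [0.3998, -0.3298, 0.228]
tcp_rot: [0.547, 0.447, 0.55, -0.446]
force: [0.1, 0.4, -0.0]
grip_width: 0.0856
t: 7.8
position: [0.4004, -0.328, 0.228]
tcp_rot: [0.683, 0.182, 0.685, -0.18]
force: [-0.2, -0.2, 0.3]
grip_width: 0.0854
7.8 [0.4004, -0.328, 0.228] [0.6826, 0.1815, 0.6846, -0.1802] F [-0.2, -0.2, 0.3] w 0.0854 q [-0.816, 0.032, 0.076, 1.618, 0.0, 1.272]
```

View pics/w4.png

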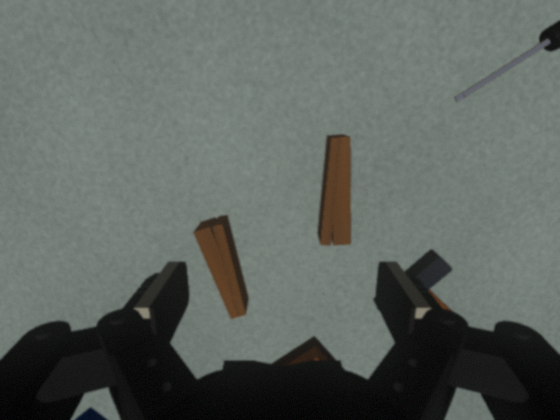

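```bash
python3 - <<'E'
from h import *
c=arm.capture("wrist");crop(c,"w4c.png",300,120,370,260,4.2)
E
```

```text
(no output)
```

View pics/w4c.png

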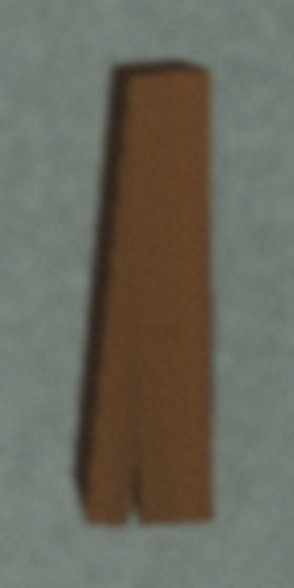

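```bash
python3 - <<'E'
from fit import *
c=arm.capture("wrist");A=lambda p:np.array(p,float)/4.2+[300,120]
P=onz(c,A([[126,73],[210,70],[213,521],[86,523]]),.036);print(P.round(4).tolist())
W=[[-.006,.06],[.014,.06],[.014,-.06],[-.021,-.06]]
t,a,r=fit(W,P);print(t,a,r);print(fit([[-.014,.06],[.006,.06],[.021,-.06],[-.014,-.06]],P))
R=np.array([[np.cos(np.radians(a)),-np.sin(np.radians(a))],[np.sin(np.radians(a)),np.cos(np.radians(a))]])
g=t+R@[-.0026,-.045];print('grasp',g)
plan([*g,.12],a-3.58)
E
```

```text
[[0.4655, -0.3125, 0.036], [0.4836, -0.322, 0.036], [0.4316, -0.4295, 0.036], [0.4017, -0.4131, 0.036]]
[ 0.4454 -0.3692] -25.68 [[-0.5, -0.0], [-0.4, -0.9], [-0.4, -0.2], [1.2, 1.0]]
(array([ 0.4458, -0.3694]), -32.45, [[-0.7, -1.2], [0.5, -0.0], [0.3, 1.8], [-0.1, -0.6]])
grasp [ 0.4235563  -0.40862858]
tool x,y,z in world: [[-0.001, 0.001, -1.0], [0.495, 0.869, 0.001], [0.869, -0.495, -0.002]] jawyaw -29.6
shift(now axes) [109.0, -58.6, 60.1] rotvec options [[-0.38, -0.1, -0.03], [179.62, -0.05, 0.15]]
```

```bash
python3 -m handwheel '[30,-19,20,-0.4,0,0,70,40,-19,20,0,0,0,70,39,-18.5,20,0,0,0,70,0,0,0,0,0,0,70]'; python3 - <<'E'
from h import *
R=Ro.from_euler('z',-25.68,degrees=True).as_matrix()[:2,:2]
g=np.array([.4454,-.3692])+R@[-.0025,-.043]
plan([*g,.005],-29.26);st();c=arm.capture("wrist");cv2.imwrite("pics/w5.png",c["image"][:,:,::-1])
E
```

```text
t: 8.45
position: [0.4233, -0.4056, 0.1158]
tcp_rot: [0.681, 0.181, 0.687, -0.177]
force: [0.6, 1.0, 0.1]
grip_width: 0.0601
tool x,y,z in world: [[-0.006, 0.007, -1.0], [0.489, 0.872, 0.003], [0.872, -0.489, -0.009]] jawyaw -29.3
shift(now axes) [110.8, -0.8, 2.7] rotvec options [[-0.02, -0.49, -0.18], [179.98, -0.29, 0.77]]
8.45 [0.4233, -0.4056, 0.1158] [0.6815, 0.1805, 0.6868, -0.1768] F [0.6, 1.0, 0.1] w 0.0601 q [-0.878, 0.221, 0.061, 1.42, -0.0, 1.203]
```

View pics/w5.png

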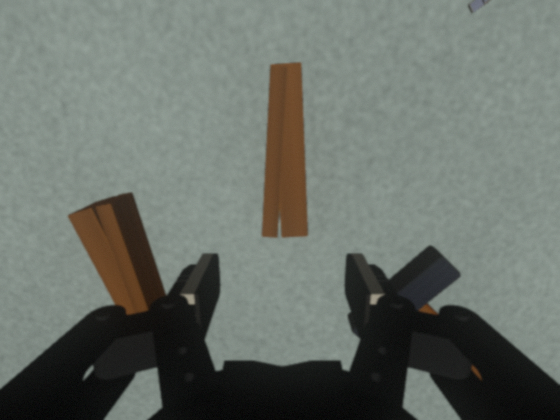

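```bash
python3 -m handwheel '[40,0,1,0,0,0,70,40,0,0,0,0,0,70,25,0,0,0,0,0,70,0,0,0,0,0,0,70]'; python3 - <<'E'
from h import *
R=Ro.from_euler('z',-25.68,degrees=True).as_matrix()[:2,:2]
g=np.array([.4454,-.3692])+R@[-.0025,-.043]
plan([*g,.005],-29.26);c=arm.capture("wrist");cv2.imwrite("pics/w6.png",c["image"][:,:,::-1])
E
```

```text
t: 9.0
position: [0.4254, -0.4056, 0.0157]
tcp_rot: [0.684, 0.178, 0.685, -0.177]
force: [0.4, 0.6, 0.6]
grip_width: 0.0597
tool x,y,z in world: [[-0.002, 0.002, -1.0], [0.487, 0.874, 0.001], [0.874, -0.487, -0.003]] jawyaw -29.1
shift(now axes) [10.7, -1.5, -0.1] rotvec options [[0.14, -0.16, -0.07], [-179.86, 0.11, -0.24]]
```

View pics/w6.png

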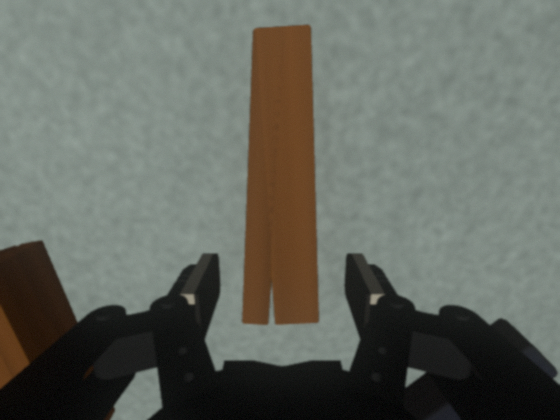

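```bash
python3 -m handwheel '[9,0,0,0,0,0,70,0,0,0,0,0,0,20,0,0,0,0,0,0,0,0,0,0,0,0,0,0,0,0,0,0,0,0,0,0,0,0,0,0,0,0]' 45; python3 -m handwheel '[-20,0,0,0,0,0,0,-20,0,0,0,0,0,0,-40,0,0,0,0,0,0,-40,0,0,0,0,0,0,0,0,0,0,0,0,0]'; python3 - <<'E'
from h import *
st();c=arm.capture("wrist");cv2.imwrite("pics/w7.png",c["image"][:,:,::-1]);c=arm.capture("side");crop(c,"s7.png",250,200,390,300,5.5)
E
```

```text
t: 9.8
position: [0.4266, -0.4079, 0.0085]
tcp_rot: [0.685, 0.177, 0.684, -0.178]
force: [-0.8, 0.6, 6.9]
grip_width: 0.0327
t: 10.42
position: [0.4278, -0.4094, 0.1311]
tcp_rot: [0.687, 0.176, 0.682, -0.179]
force: [0.4, -0.5, -0.9]
grip_width: 0.033
10.43 [0.4278, -0.4094, 0.1311] [0.6866, 0.1762, 0.6822, -0.1794] F [0.4, -0.5, -0.9] w 0.033 q [-0.877, 0.214, 0.083, 1.432, 0.0, 1.203]
```

View pics/w7.png

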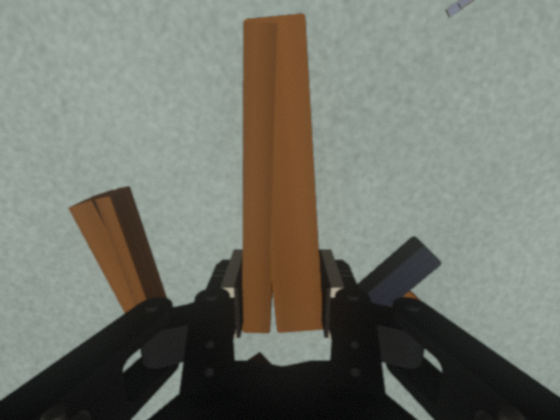

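View pics/s7.png

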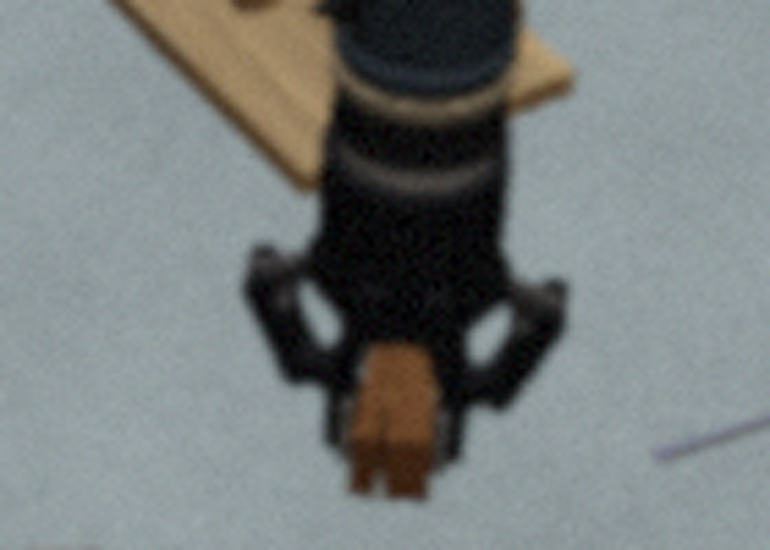

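```bash
cat > wedge.py <<'E'
from fit import *
def held(c,px):
    p,Rt=tool();P=onz(c,px,p[2]-.0085+.036)
    W=[[-.006,.06],[.014,.06],[.014,-.06],[-.021,-.06]]
    t,a,r=fit(W,P);print("wedge world",t,a,r)
    z=Rt[:,2];jy=np.degrees(np.arctan2(z[1],z[0]));A=np.radians(a);R=np.array([[np.cos(A),-np.sin(A)],[np.sin(A),np.cos(A)]])
    print("jaw-wedge yaw",(jy-a+90)%180-90,"TCP in wedge mm",(R.T@(p[:2]-t)*1000).round(1))
E
python3 - <<'E'
from wedge import *
c=arm.capture("wrist");held(c,[[244,20],[304,15],[322,331],[242,332]])
p,R=tool();print(p,R.T.round(3).tolist())
E
```

```text
wedge world [ 0.4454 -0.3693] -24.52 [[-0.0, -0.5], [-0.8, -0.3], [-0.5, -0.5], [1.2, 1.2]]
jaw-wedge yaw -4.602644076001781 TCP in wedge mm [ -2.7 -42.2]
[ 0.4254061  -0.40650867  0.12533155] [[-0.002, 0.002, -1.0], [0.487, 0.874, 0.001], [0.874, -0.487, -0.003]]
```

```bash
python3 - <<'E'
from h import *
t=bw(-10.6,-187.5,.11);print(t);plan(t,7.2)
E
```

```text
[np.float64(0.5943994266614423), np.float64(-0.07290040954890357), 0.11]
tool x,y,z in world: [[-0.002, 0.002, -1.0], [0.487, 0.874, 0.001], [0.874, -0.487, -0.003]] jawyaw -29.1
shift(now axes) [15.8, 373.7, -14.7] rotvec options [[-36.32, -0.14, -0.11], [143.68, -0.14, 0.18]]
```

```bash
python3 -m handwheel '[0,30,-1,0,0,0,0,2,48,-2,0,0,0,0,2,50,-2,0,0,0,0,2,50,-2,0,0,0,0,2,50,-2,0,0,0,0,2,50,-2,0,0,0,0,2,50,-2,0,0,0,0,2,30,-1,0,0,0,0,0,16,0,0,0,0,0]'; python3 -m handwheel '[0,0,0,-7,0,0,0,0,0,0,-9.5,0,0,0,0,0,0,-9.5,0,0,0,0,0,0,-8,0,0,0,0,0,0,-2.3,0,0,0,0,0,0,0,0,0,0,0,0,0,0,0,0,0]'; python3 - <<'E'
from h import *
tcpb();st();plan(bw(-10.6,-187.5,.11),7.2);c=arm.capture("wrist");cv2.imwrite("pics/w8.png",c["image"][:,:,::-1])
E
```

```text
t: 11.7
position: [0.5946, -0.0717, 0.1103]
tcp_rot: [0.683, 0.177, 0.686, -0.177]
force: [-0.6, -0.3, -1.7]
grip_width: 0.0324
t: 12.58
position: [0.5954, -0.0741, 0.1125]
tcp_rot: [0.705, -0.044, 0.706, 0.044]
force: [0.1, 0.4, -1.0]
grip_width: 0.0328
TCP board mm [-9.9, -188.9] z 112.5
12.57 [0.5954, -0.0741, 0.1125] [0.7053, -0.0437, 0.7062, 0.0439] F [0.1, 0.4, -1.0] w 0.0328 q [-0.236, 0.249, 0.088, 1.41, -0.0, 1.211]
tool x,y,z in world: [[-0.001, 0.0, -1.0], [-0.124, 0.992, 0.0], [0.992, 0.124, -0.001]] jawyaw 7.1
shift(now axes) [2.6, 1.3, -0.8] rotvec options [[-0.1, -0.08, -0.02], [179.9, -0.03, 0.12]]
```

View pics/w8.png

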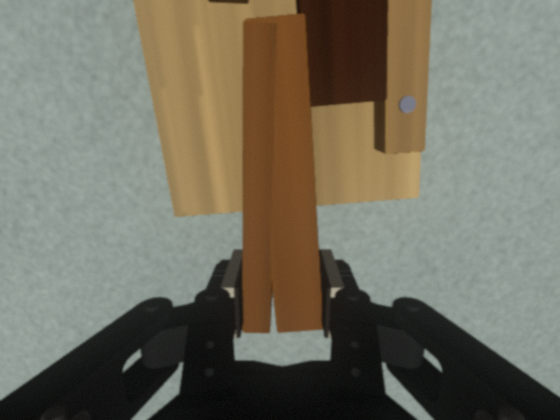

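```bash
python3 -m handwheel '[40,0,-1,0,0,0,0,37,0,0,0,0,0,0,0,0,0,0,0,0,0,0,0,0,0,0,0,0]'; python3 - <<'E'
from h import *
tcpb();st();plan(bw(-10.8,-139,.030),7.2);c=arm.capture("wrist");cv2.imwrite("pics/w9.png",c["image"][:,:,::-1]);c=arm.capture("side");crop(c,"s9.png",240,130,380,235,5.5)
E
```

```text
t: 13.12
position: [0.5956, -0.0741, 0.0376]
tcp_rot: [0.706, -0.044, 0.705, 0.044]
force: [0.1, 0.0, -1.6]
grip_width: 0.0323
TCP board mm [-9.7, -188.9] z 37.6
13.12 [0.5956, -0.0741, 0.0376] [0.7062, -0.0444, 0.7052, 0.044] F [0.1, 0.0, -1.6] w 0.0323 q [-0.235, 0.283, -0.023, 1.263, -0.0, 1.21]
tool x,y,z in world: [[0.001, -0.0, -1.0], [-0.125, 0.992, -0.001], [0.992, 0.125, 0.001]] jawyaw 7.2
shift(now axes) [7.5, 49.7, -5.2] rotvec options [[-0.03, 0.08, 0.03], [179.97, 0.05, -0.13]]
```

View pics/w9.png

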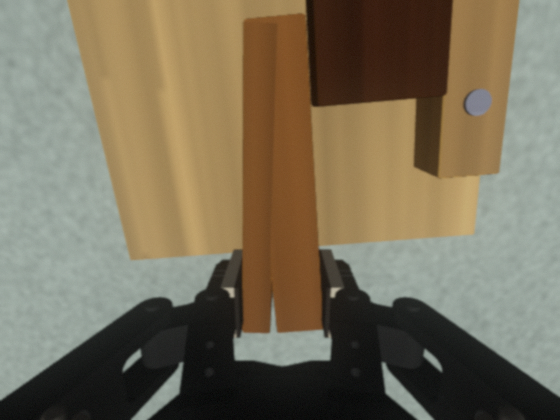

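View pics/s9.png

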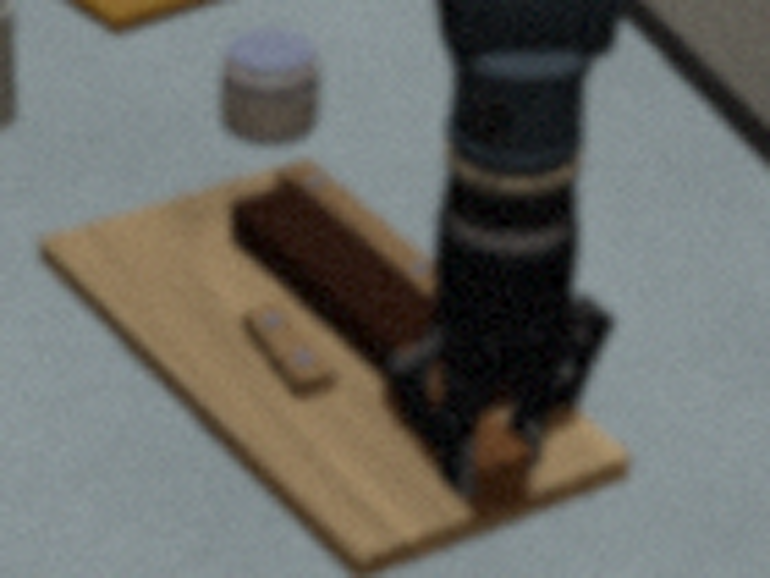

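```bash
python3 -m handwheel '[4,0,-1,0,0,0,0,3,0,0,0,0,0,0,0,11,-1,0,0,0,0,0,11,-1,0,0,0,0,0,11,-1,0,0,0,0,0,0,0,0,0,0,0]'; python3 - <<'E'
from h import *
tcpb();st();plan(bw(-10.8,-139,.028),7.2);c=arm.capture("wrist");cv2.imwrite("pics/w10.png",c["image"][:,:,::-1])
E
```

```text
t: 13.98
position: [0.5865, -0.0403, 0.0293]
tcp_rot: [0.706, -0.045, 0.706, 0.045]
force: [0.3, -1.1, -1.4]
grip_width: 0.0329
TCP board mm [-11.7, -154.0] z 29.3
13.97 [0.5865, -0.0403, 0.0293] [0.7056, -0.0449, 0.7058, 0.045] F [0.3, -1.1, -1.4] w 0.0329 q [-0.183, 0.26, -0.068, 1.243, 0.0, 1.261]
tool x,y,z in world: [[-0.0, 0.0, -1.0], [-0.127, 0.992, 0.0], [0.992, 0.127, -0.0]] jawyaw 7.3
shift(now axes) [1.3, 15.0, -0.3] rotvec options [[0.08, -0.01, -0.01], [-179.92, 0.02, -0.02]]
```

View pics/w10.png

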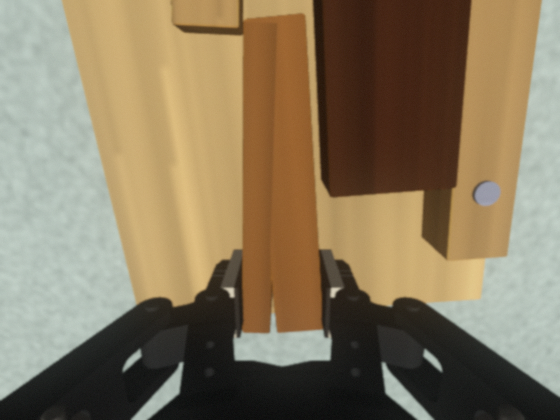

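```bash
python3 -m handwheel '[0,5,0.5,0,0,0,0,0,5,0,0,0,0,0,0,5,0,0,0,0,0,0,0,0,0,0,0,0]'; python3 - <<'E'
from h import *
tcpb();st();c=arm.capture("wrist");cv2.imwrite("pics/w11.png",c["image"][:,:,::-1])
E
```

```text
t: 14.52
position: [0.5853, -0.0263, 0.0293]
tcp_rot: [0.706, -0.044, 0.706, 0.044]
force: [0.4, -0.1, -0.5]
grip_width: 0.0327
TCP board mm [-10.0, -140.0] z 29.3
14.53 [0.5853, -0.0263, 0.0293] [0.7056, -0.0444, 0.7058, 0.0445] F [0.4, -0.1, -0.5] w 0.0327 q [-0.159, 0.255, -0.074, 1.242, 0.0, 1.286]
```

View pics/w11.png

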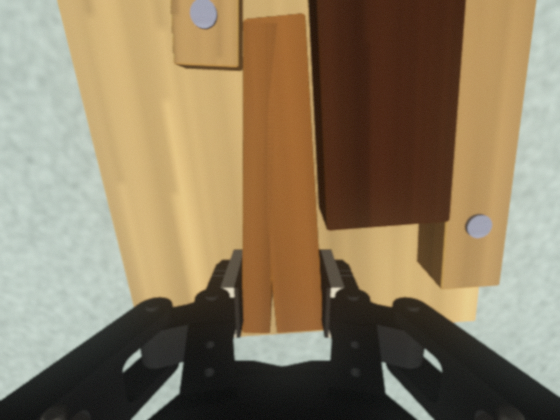

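```bash
python3 -m handwheel '[1.5,0,0,0,0,0,0,1,0,0,0,0,0,0]';python3 -m handwheel '[1,0,0,0,0,0,0,0,0,0,0,0,0,0]'
```

```text
t: 14.82
position: [0.5854, -0.0268, 0.0266]
tcp_rot: [0.706, -0.044, 0.706, 0.044]
force: [-0.5, -0.7, -1.5]
grip_width: 0.0327
t: 15.08
position: [0.5854, -0.0269, 0.0265]
tcp_rot: [0.706, -0.044, 0.706, 0.044]
force: [-2.7, 0.1, 3.5]
grip_width: 0.0327
```

Touching the board (Fz +3.5 N). I'll release and rise.

```bash
python3 -m handwheel '[0,0,0,0,0,0,60,0,0,0,0,0,0,60,0,0,0,0,0,0,60,-20,0,0,0,0,0,60,-40,0,0,0,0,0,60,-20,-30,0,0,0,0,60,0,-40,0,0,0,0,60,0,-20,0,0,0,0,0,0,0,0,0,0,0,0]'; python3 - <<'E'
from h import *
tcpb();st();c=arm.capture("wrist");cv2.imwrite("pics/w12.png",c["image"][:,:,::-1])
E
```

```text
t: 16.2
position: [0.5962, -0.1168, 0.105]
tcp_rot: [0.705, -0.043, 0.706, 0.044]
force: [-0.7, -0.5, -0.1]
grip_width: 0.0155
TCP board mm [-17.8, -230.8] z 105.0
16.2 [0.5962, -0.1168, 0.105] [0.7053, -0.0431, 0.7062, 0.0439] F [-0.7, -0.5, -0.1] w 0.0155 q [-0.304, 0.272, 0.099, 1.4, 0.001, 1.144]
```

View pics/w12.png

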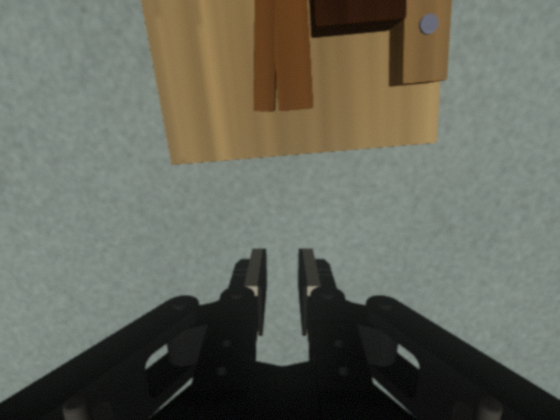

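```bash
python3 - <<'E'
from h import *
c=arm.capture("wrist");P=onz(c,[[253,110],[313,107]],.054);print(((P[:,:2]-BT)@BR*1000).round(1))
st();plan(bw(-9,-180,.028),11.8)
E
```

```text
[[ -28.2 -155.3]
 [   6.4 -156.5]]
16.3 [0.596, -0.115, 0.105] [0.7052, -0.0437, 0.7063, 0.0449] F [0.2, -0.1, 0.9] w 0.0008 q [-0.302, 0.271, 0.098, 1.4, 0.001, 1.144]
tool x,y,z in world: [[-0.002, 0.002, -1.0], [-0.125, 0.992, 0.002], [0.992, 0.125, -0.001]] jawyaw 7.2
shift(now axes) [77.0, 49.5, 4.7] rotvec options [[-4.61, -0.08, -0.1], [175.39, -0.16, 0.12]]
```

```bash
python3 -m handwheel '[0,20,1,-4.6,0,0,0,0,24,4,0,0,0,0,35,0,0,0,0,0,0,38,0,0,0,0,0,0,0,0,0,0,0,0,0]' 60; python3 - <<'E'
from h import *
tcpb();st();plan(bw(-10,-168,.030),11.8);c=arm.capture("wrist");cv2.imwrite("pics/w13.png",c["image"][:,:,::-1])
E
```

```text
t: 16.92
position: [0.59, -0.0691, 0.0284]
tcp_rot: [0.7, -0.072, 0.707, 0.075]
force: [-0.7, -0.4, -0.6]
grip_width: 0.0002
TCP board mm [-14.2, -182.9] z 28.4
16.93 [0.59, -0.0691, 0.0284] [0.7, -0.072, 0.7065, 0.0746] F [-0.7, -0.4, -0.6] w 0.0002 q [-0.23, 0.286, -0.038, 1.256, 0.001, 1.133]
tool x,y,z in world: [[-0.01, 0.003, -1.0], [-0.206, 0.979, 0.005], [0.978, 0.206, -0.009]] jawyaw 11.9
shift(now axes) [-1.6, 14.9, 4.2] rotvec options [[0.1, -0.5, -0.27], [-179.9, 0.42, -0.79]]
```

View pics/w13.png

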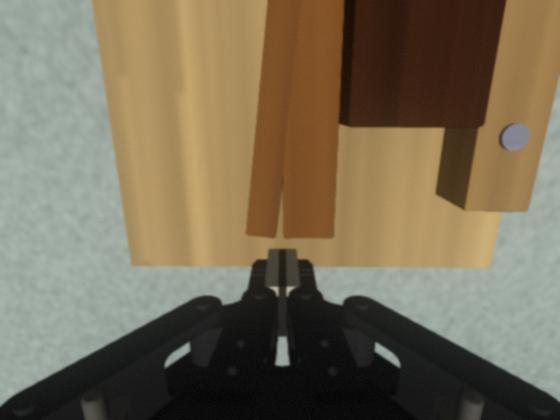

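```bash
python3 -m handwheel '[-1,5,3,0,0,0,0,0,5,0,0,0,0,0,0,3,0,0,0,0,0,0,3,0,0,0,0,0]' ; python3 -m handwheel '[0,4,0,0,0,0,0,0,4,0,0,0,0,0]';python3 -m handwheel '[0,4,0,0,0,0,0,0,4,0,0,0,0,0]';  python3 - <<'E'
from h import *
tcpb();st()
E
```

```text
t: 17.48
position: [0.5942, -0.0553, 0.0345]
tcp_rot: [0.704, -0.073, 0.703, 0.072]
force: [0.5, -0.3, 0.2]
grip_width: 0.0
t: 17.73
position: [0.5924, -0.0477, 0.0341]
tcp_rot: [0.704, -0.073, 0.703, 0.072]
force: [0.7, -2.0, 1.0]
grip_width: -0.0002
t: 17.98
position: [0.5905, -0.0396, 0.0338]
tcp_rot: [0.703, -0.073, 0.703, 0.072]
force: [0.3, -1.0, 0.7]
grip_width: 0.0002
TCP board mm [-7.6, -154.1] z 33.8
17.98 [0.5905, -0.0396, 0.0338] [0.7034, -0.0726, 0.7034, 0.0725] F [0.3, -1.0, 0.7] w 0.0002 q [-0.18, 0.267, -0.051, 1.253, -0.0, 1.185]
```

```bash
python3 -m handwheel '[2,-2,0,0,0,0,0,3,-1,0,0,0,0,0,0,4,0,0,0,0,0]' ; python3 -m handwheel '[0,4,-0.3,0,0,0,0,0,4,0,0,0,0,0]';python3 -m handwheel '[0,4,0,0,0,0,0,0,4,0,0,0,0,0]';  python3 - <<'E'
from h import *
tcpb();c=arm.capture("wrist");cv2.imwrite("pics/w14.png",c["image"][:,:,::-1])
E
```

```text
t: 18.35
position: [0.5898, -0.0389, 0.028]
tcp_rot: [0.703, -0.072, 0.704, 0.072]
force: [0.0, 0.1, -0.3]
grip_width: 0.0002
t: 18.6
position: [0.5883, -0.0307, 0.0288]
tcp_rot: [0.703, -0.073, 0.703, 0.073]
force: [-0.3, -0.3, 0.3]
grip_width: -0.0004
t: 18.85
position: [0.5868, -0.0228, 0.0289]
tcp_rot: [0.703, -0.073, 0.703, 0.073]
force: [-0.3, -0.1, -0.3]
grip_width: 0.0002
TCP board mm [-7.8, -136.9] z 28.9
```

View pics/w14.png

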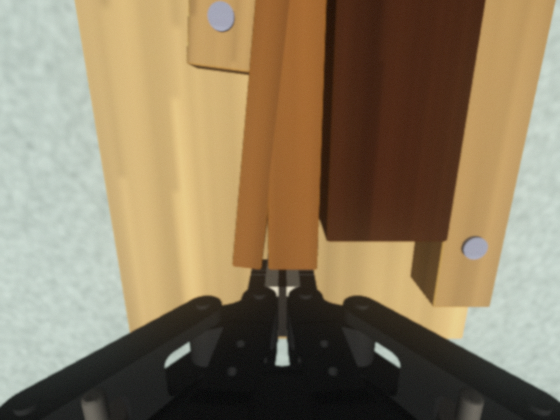

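```bash
for i in 1; do python3 -m handwheel '[0,2,-0.5,0,0,0,0,0,2,-0.5,0,0,0,0]'; done; python3 -m handwheel '[0,2,0,0,0,0,0,0,2,0,0,0,0,0]';python3 -m handwheel '[0,2,0,0,0,0,0,0,2,0,0,0,0,0]'; python3 - <<'E'
from h import *
tcpb();st()
E
```

```text
t: 19.15
position: [0.5851, -0.0195, 0.0289]
tcp_rot: [0.703, -0.073, 0.703, 0.072]
force: [0.5, -0.2, 0.1]
grip_width: 0.0004
t: 19.4
position: [0.5843, -0.0156, 0.0289]
tcp_rot: [0.703, -0.073, 0.703, 0.072]
force: [0.9, -0.3, -0.1]
grip_width: 0.0004
t: 19.65
position: [0.5835, -0.0116, 0.0289]
tcp_rot: [0.703, -0.073, 0.703, 0.072]
force: [0.4, -1.8, -0.1]
grip_width: 0.0
TCP board mm [-8.7, -125.3] z 28.9
19.65 [0.5835, -0.0116, 0.0289] [0.7035, -0.0726, 0.7033, 0.0725] F [0.4, -1.8, -0.1] w 0.0 q [-0.135, 0.249, -0.082, 1.239, -0.0, 1.231]
```

```bash
python3 -m handwheel '[0,2,0,0,0,0,0,0,2,0,0,0,0,0]'|sed -n 2,4p;python3 -m handwheel '[0,2,0,0,0,0,0,0,2,0,0,0,0,0]'|sed -n 2,4p; python3 -m handwheel '[0,2,0,0,0,0,0,0,2,0,0,0,0,0]'|sed -n 2,4p; python3 - <<'E'
from h import *
tcpb();c=arm.capture("wrist");cv2.imwrite("pics/w15.png",c["image"][:,:,::-1])
E
```

```text
position: [0.5826, -0.0076, 0.0289]
tcp_rot: [0.703, -0.073, 0.703, 0.072]
force: [0.2, -1.2, 0.5]
position: [0.5818, -0.0037, 0.0289]
tcp_rot: [0.703, -0.073, 0.703, 0.072]
force: [0.6, -1.8, 1.0]
position: [0.5817, -0.0003, 0.0291]
tcp_rot: [0.704, -0.073, 0.703, 0.072]
force: [2.6, -2.8, 1.3]
TCP board mm [-8.1, -113.8] z 29.1
```

View pics/w15.png

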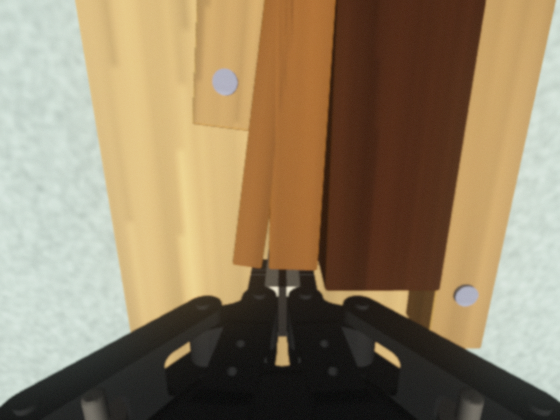

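```bash
python3 -m handwheel '[0,1.5,0,0,0,0,0,0,1.5,0,0,0,0,0]'|sed -n 2,4p;python3 -m handwheel '[0,1.5,0,0,0,0,0,0,1.5,0,0,0,0,0]'|sed -n 2,4p; python3 -m handwheel '[0,1.5,0,0,0,0,0,0,1.5,0,0,0,0,0]'|sed -n 2,4p
```

```text
position: [0.5815, 0.0023, 0.0294]
tcp_rot: [0.704, -0.073, 0.703, 0.072]
force: [4.2, -4.1, 1.4]
position: [0.5814, 0.005, 0.0297]
tcp_rot: [0.705, -0.073, 0.702, 0.071]
force: [4.1, -4.1, 0.5]
position: [0.5814, 0.0075, 0.0299]
tcp_rot: [0.705, -0.073, 0.702, 0.071]
force: [5.4, -5.7, 0.3]
```

```bash
python3 - <<'E'
from h import *
tcpb();st();c=arm.capture("wrist");cv2.imwrite("pics/w16.png",c["image"][:,:,::-1]);c=arm.capture("scene");crop(c,"c16.png",240,140,370,260,5.5)
E
```

```text
TCP board mm [-6.9, -106.1] z 29.9
21.2 [0.5814, 0.0075, 0.0299] [0.705, -0.0734, 0.7018, 0.071] F [5.4, -5.7, 0.3] w -0.0002 q [-0.101, 0.238, -0.093, 1.234, -0.002, 1.265]
```

View pics/w16.png

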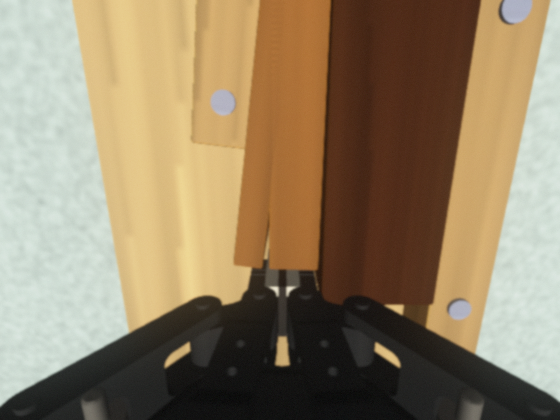

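View pics/c16.png

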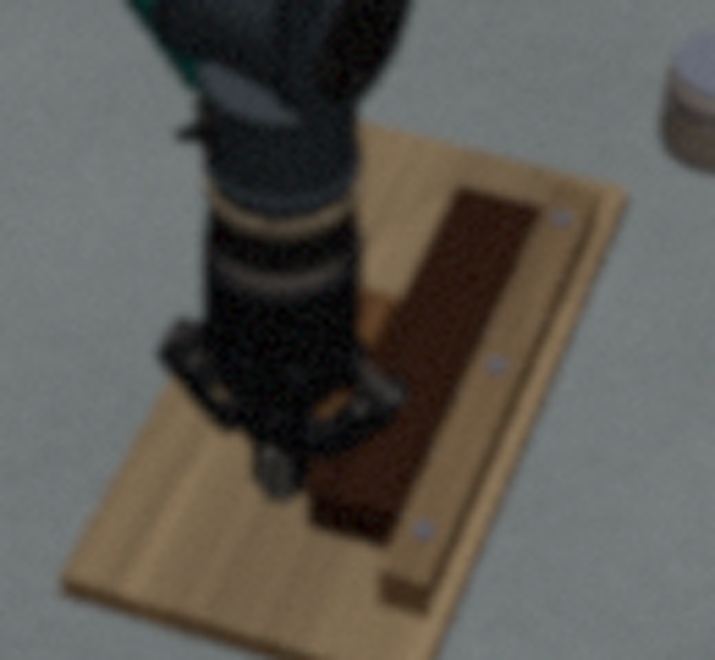

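```bash
python3 -m handwheel '[0,1.5,0.3,0,0,0,0,0,1.5,0.2,0,0,0,0]'|sed -n 2,4p;python3 -m handwheel '[0,1.5,0.2,0,0,0,0,0,1.5,0.2,0,0,0,0]'|sed -n 2,4p; python3 -m handwheel '[0,1.5,0.2,0,0,0,0,0,1.5,0.2,0,0,0,0]'|sed -n 2,4p;python3 -m handwheel '[0,1.5,0.2,0,0,0,0,0,1.5,0.2,0,0,0,0]'|sed -n 2,4p
```

```text
position: [0.5814, 0.0104, 0.03]
tcp_rot: [0.705, -0.073, 0.702, 0.071]
force: [6.4, -5.2, 0.2]
position: [0.5815, 0.0131, 0.0301]
tcp_rot: [0.705, -0.074, 0.702, 0.07]
force: [6.4, -6.4, -0.1]
position: [0.5815, 0.0144, 0.0304]
tcp_rot: [0.705, -0.075, 0.702, 0.069]
force: [5.8, -10.4, 1.5]
position: [0.5815, 0.0158, 0.0306]
tcp_rot: [0.705, -0.076, 0.702, 0.067]
force: [5.7, -13.6, 0.7]
```

```bash
python3 -m handwheel '[0,1,0,0,0,0,0,0,1,0,0,0,0,0]'|sed -n 2,4p;python3 -m handwheel '[0,1,0,0,0,0,0,0,1,0,0,0,0,0]'|sed -n 2,4p;python3 -m handwheel '[0,1,0,0,0,0,0,0,0,0,0,0,0,0]'|sed -n 2,4p; python3 - <<'E'
from h import *
tcpb();c=arm.capture("wrist");cv2.imwrite("pics/w17.png",c["image"][:,:,::-1])
E
```

```text
position: [0.5815, 0.0162, 0.0308]
tcp_rot: [0.706, -0.076, 0.701, 0.066]
force: [5.7, -17.3, 0.8]
position: [0.5815, 0.0164, 0.031]
tcp_rot: [0.706, -0.077, 0.701, 0.064]
force: [7.5, -20.4, 1.2]
position: [0.5814, 0.0165, 0.031]
tcp_rot: [0.706, -0.078, 0.701, 0.063]
force: [5.8, -21.7, 0.7]
TCP board mm [-5.0, -97.4] z 31.0
```

View pics/w17.png

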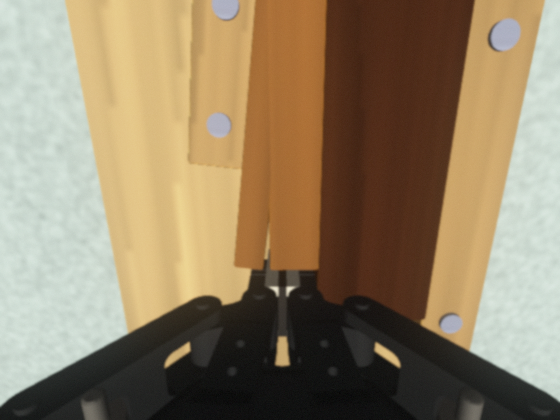

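```bash
python3 -m handwheel '[0,-8,0,0,0,0,0,0,-8,0,0,0,0,0,0,0,0,0,0,0,0]'|sed -n 2,4p; python3 - <<'E'
from h import *
tcpb();plan(bw(-8.5,-98,.029),11.8);c=arm.capture("wrist");cv2.imwrite("pics/w18.png",c["image"][:,:,::-1])
E
```

```text
position: [0.5792, 0.0108, 0.0279]
tcp_rot: [0.702, -0.072, 0.704, 0.073]
force: [-0.2, 0.3, -0.3]
TCP board mm [-8.3, -102.4] z 27.9
tool x,y,z in world: [[-0.003, 0.002, -1.0], [-0.204, 0.979, 0.002], [0.979, 0.204, -0.003]] jawyaw 11.8
shift(now axes) [-1.1, 4.4, -0.2] rotvec options [[-0.02, -0.15, -0.13], [179.98, -0.2, 0.23]]
```

View pics/w18.png

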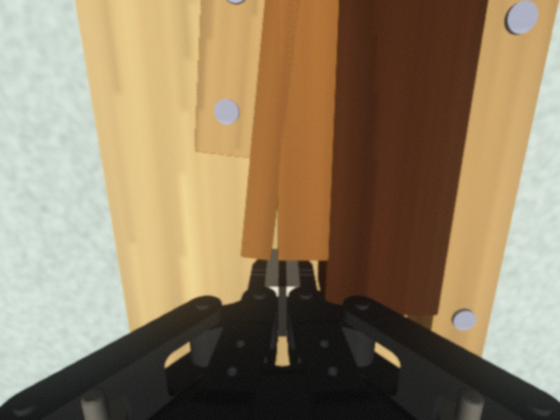

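```bash
python3 -m handwheel '[0,3,0.5,0,0,0,0,0,3,0,0,0,0,0,0,3,0,0,0,0,0,0,2,0,0,0,0,0]'|sed -n 2,4p;python3 -m handwheel '[0,2,0,0,0,0,0,0,1,0,0,0,0,0]'|sed -n 2,4p;python3 -m handwheel '[0,1,0,0,0,0,0,0,1,0,0,0,0,0]'|sed -n 2,4p; python3 - <<'E'
from h import *
tcpb()
E
```

```text
position: [0.5796, 0.0162, 0.0288]
tcp_rot: [0.703, -0.076, 0.703, 0.067]
force: [2.2, -14.4, -3.3]
position: [0.5795, 0.0162, 0.0289]
tcp_rot: [0.704, -0.077, 0.703, 0.065]
force: [2.7, -19.3, -4.1]
position: [0.5795, 0.0162, 0.029]
tcp_rot: [0.704, -0.078, 0.703, 0.063]
force: [3.1, -23.0, -3.4]
TCP board mm [-6.9, -97.2] z 29.0
```

Locked: no movement at 23 N. I'll make one more push to about 26 N, then let go.

```bash
python3 -m handwheel '[0,1,0,0,0,0,0,0,0,0,0,0,0,0]'|sed -n 2,4p; python3 -m handwheel '[0,-5,0,0,0,0,0,0,-10,0,0,0,0,0]'|sed -n 2,4p;python3 -m handwheel '[0,4,0.5,0,0,0,0,0,4,0,0,0,0,0,0,4,0,0,0,0,0]'|sed -n 2,4p;python3 -m handwheel '[0,4,0,0,0,0,0,0,1,0,0,0,0,0]'|sed -n 2,4p
```

```text
position: [0.5795, 0.0162, 0.0291]
tcp_rot: [0.704, -0.078, 0.703, 0.062]
force: [4.1, -23.0, -3.7]
position: [0.5806, 0.0121, 0.0288]
tcp_rot: [0.703, -0.072, 0.703, 0.073]
force: [0.2, -0.7, -1.3]
position: [0.5803, 0.0165, 0.0291]
tcp_rot: [0.704, -0.078, 0.703, 0.064]
force: [4.1, -24.5, -3.9]
position: [0.5803, 0.0165, 0.0294]
tcp_rot: [0.704, -0.08, 0.703, 0.06]
force: [5.1, -30.8, -4.9]
```

```bash
python3 -m handwheel '[0,-8,0,0,0,0,0,0,-12,0,0,0,0,0,-5,-20,0,0,0,0,0,-40,-20,0,0,0,0,0,-50,-10,0,0,0,0,0,-50,0,0,0,0,0,0,-30,0,0,0,0,0,0,0,0,0,0,0,0,0]'; python3 - <<'E'
from h import *
tcpb();st();c=arm.capture("wrist");cv2.imwrite("pics/w19.png",c["image"][:,:,::-1]);c=arm.capture("scene");cv2.imwrite("pics/c19.png",c["image"][:,:,::-1]);c=arm.capture("side");cv2.imwrite("pics/s19.png",c["image"][:,:,::-1])
E
```

```text
t: 26.65
position: [0.5942, -0.0397, 0.2082]
tcp_rot: [0.706, -0.073, 0.701, 0.072]
force: [-0.3, -0.1, -0.3]
grip_width: 0.0001
TCP board mm [-4.0, -154.9] z 208.2
26.65 [0.5942, -0.0397, 0.2082] [0.7061, -0.0733, 0.7006, 0.0722] F [-0.3, -0.1, -0.3] w 0.0001 q [-0.18, 0.221, 0.244, 1.586, 0.001, 1.185]
```

View pics/w19.png

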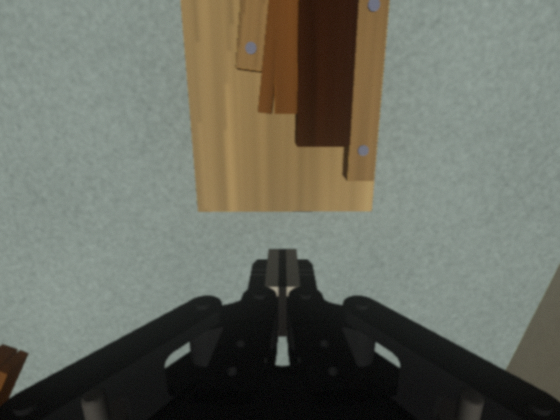

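View pics/s19.png

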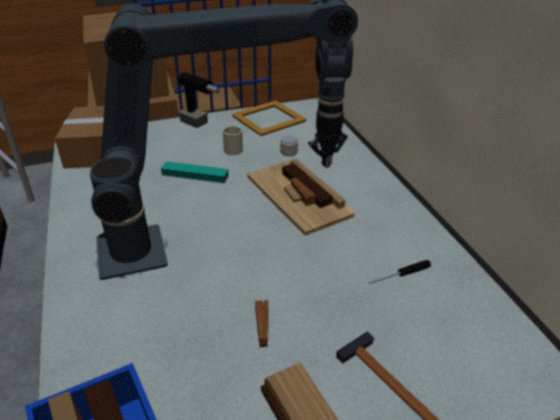

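View pics/c19.png

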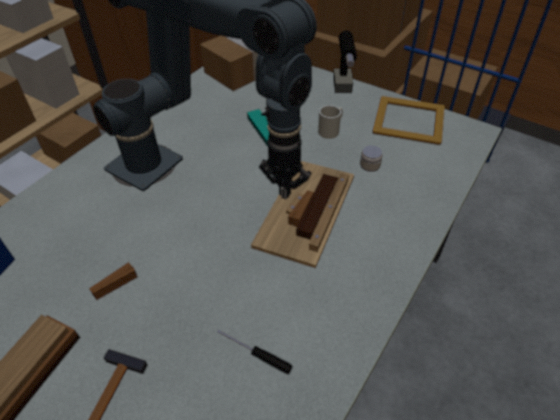

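```bash
python3 -m handwheel '[0,-30,0,0,0,0,0,0,-40,0,0,0,0,0,0,-40,0,0,0,0,0,0,0,0,0,0,0,0]' | head -2; python3 - <<'E'
from h import *
c=arm.capture("scene");a=c["image"][150:260,250:360];s=arm.capture("side");b=s["image"][150:240,240:360]
crop(c,"c20.png",250,150,360,260,5.4);crop(s,"s20.png",240,150,360,235,6.5)
E
```

```text
t: 27.3
position: [0.6134, -0.1494, 0.2004]
```

View pics/c20.png

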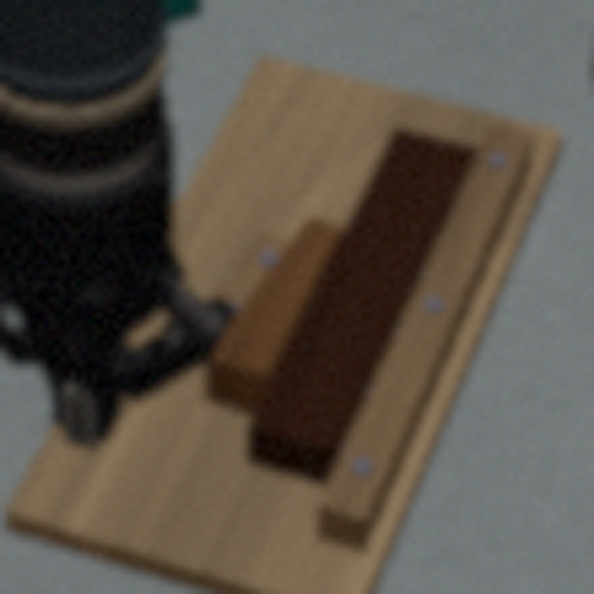

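View pics/s20.png

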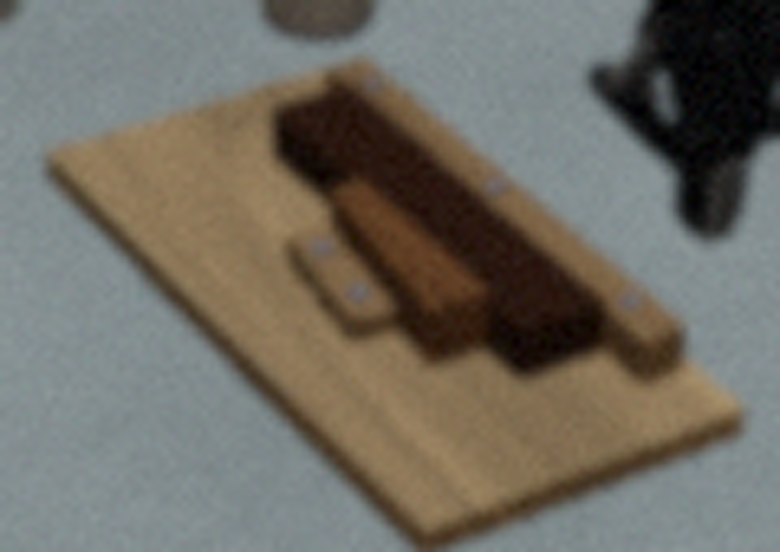

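The wedge sits flat between cheek and rail, the rail is flush on the fence along its whole length, and the gripper is clear. I'm handing the job in.

```bash
python3 -c "
from cell import arm
arm.job_done()"
```

```text
the job is handed in; nothing more can be done
```

I pushed the dark rail back against the fence with the open fingertips, stopping at about 13 N. I laid the farther of the two wedges in the gap thin end first. I then pushed its butt three times, to about 22, 23 and 31 N. The job took about 27 s of robot time.

- **Tightness:** during the second push, up to 23 N, the wedge did not move at all. It held at 31 N too, with at most about 0.3 mm of movement between pushes. Its nose ended roughly 84 mm past the mouth, within the stated 50 to 95 mm. I did not test the hold by pulling on the rail.
- **Push force:** the last push went higher than I meant (31 N against a planned 26), but stayed under the 35 N limit.
- **Final pictures:** the rail is flush along the fence, the wedge is flat between cheek and rail, and the gripper is clear. The second wedge, tin, mug, screwdriver and hammer are where they started.
- **Disagreement:** early on, the scene and side cameras differed by 6 to 7 mm on the board and rail positions. I used closer wrist-camera fits instead, which agreed to about 2 to 3 mm.

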